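Load and start the shuttle kiln

ROBOT

A 6-joint arm with a two-finger parallel gripper is mounted at the origin on the work surface. World frame = base frame: x ahead of the robot, y to its left, z up, the work surface at z = 0. Lengths are in mm, angles in rad, forces in N, time in s.
With the tool pointing down it reaches from about 200 to 875 mm from the base axis. Payload 3.4 kg.
Tool frame: the origin (TCP) lies at the very end of the fingers, on their centre line; the grasp point (between the pads) lies 19 mm behind it (arm.pinch_z is the distance from the TCP to the grasp point, in mm); z points along the fingers, y is the line along which they close (so a half turn about z gives the same grasp; the last joint's range is limited). The gripper opens to 94 mm and grips with 3 to 60 N. Pads are 16 mm wide; open, the fingers measure 119 mm over their backs; the gripper's body (75 mm by 177 mm) begins 78 mm behind the grasp point.
Start: joints at [1.217, 0.276, 1.505, -0, 1.361, -0.121], TCP at [132.67, 559.521, 205.493] pointing down, gripper open.
Joint ranges: [-2.89, 2.89], [-0.75, 2.08], [0.22, 2.7], [-1.18, 4.32], [0.11, 2.71], [-2.7, 2.7]. Speed limits (rad/s): [2.57, 2.57, 3.14, 3.14, 3.14, 3.14].

INTERFACE

Orientations are given as a unit quaternion [x, y, z, w].
In Python, from station import arm gives the robot as it stands.
- The arm moves only by the tool carry_out, never from a script. Its arguments are lists of equal length, an entry for each row: "fingers": the closure, from 0 (fully open) to 1 (shut); "delta_pos": the shift along the tool's x, y, z in m, a list of three; "twist": the turn about the tool's z in rad. In form: {"fingers": [fingers, ...], "delta_pos": [[dx, dy, dz], ...], "twist": [twist, ...]}. A call has 1 to 20 rows; each row shifts and turns the commanded pose from where the row before left it, along the tool's axes as they then stand; what a row does not reach is not made up. A row lasts 1/12 s, in which the tool goes at most 41.7 mm and 7.16 degrees, less where a joint would pass 70% of its speed; a pose out of reach is approached as far as the arm can. A call with a gripper value outside its range is refused whole. The fingers move at their own pace and stop on an object; "grip_force" is the grip in N (left out, the last holds). Time passes only in rows, so rows that do not move let the fingers close. It gives the time, the measured TCP pose, the force, the opening and the grip force at its end, in the units of the state.
- arm.observe(): the state, without advancing time (a new reading comes with each control period).
- arm.get_image(name): name is "side" or "top" or "wrist"; returns the picture (420x560x3 uint8, red, green, blue); there is no depth.
- arm.calibration(name): a dict with "intrinsics" (3x3 intrinsics, pixels), "k1" (the pictures are not rectified: a ray, as slopes to the right and down, at radius r is drawn at 1 + k1 r^2 times it, then the intrinsics apply), "R" (3x3) and "t" (3): a world point X has camera coordinates R X + t. Camera axes: x right, y down, z forward; pixel columns grow to the right and rows downward; lengths in mm; the calibration is good to about 2 mm. A picture is of the moment at which its call begins: read the wrist's pose just before it. calibration takes no time and is no camera call; for the wrist camera it gives the pose at the moment of the call.
- arm.hand_in(): hands the job in; it is judged then, once.
The state is a dict: "t": time; "joints": joint angles; "qvel": joint speeds; "joint_efforts": joint torques, N m; "eef_pos": TCP position; "tool_rot": TCP orientation; "force": force on the tool from outside, world axes, zero at the start; "wrist_torque": the same for the moment, N m; "width": opening from 0.0 (shut) to 1.0 (fully open); "finger_force": force on a finger pad.
Only numpy, scipy, OpenCV 4.12 (cv2) and the standard library are available. Lean on these libraries where they do the work, as an engineer would, in place of code of your own. Each camera call takes 0.05 s, during which the arm holds its last target. There are 200 camera calls.

TASK

Load the little shuttle kiln for a firing: swing its safety catch aside to the stop, roll the car fully out by its handle, stand every raw grey cup and square pot upright on the deck, then push the car fully home and swing the catch back across. Only when it is shut and locked, start the firing on the controller by pressing its keys one at a time, each fully down and let up again: the round key, then the square key, then the bar key. Leave the finished ware, the jars and the sponge where they are.

Things in the scene. Friction and masses are not known exactly. Their poses are not given: they have to be found in the camera images.
- kiln: grey bench-top shuttle kiln, fixed, 250 mm wide, 260 mm deep, roof 165 mm above the table. Origin on the table below the middle of its front face; its x points into the kiln (away from the robot), y to its left seen from the robot, z up. Its front plate and deck form a car that rolls straight out along the kiln's -x.
- car (a joint): how far the kiln car is rolled out, m: 0 home (front plate against the kiln), 0.18 fully out (end stop). Rolls with about 3 N of friction and stays where it is left. It cannot roll out more than about 5 mm while the safety catch is across.
- car_handle (a point): middle of the car's bar handle: 14 mm round steel bar, 110 mm long along the kiln's y, 120 mm above the table, axis 45 mm in front of the front plate (38 mm free behind it). The plate is 230 mm wide, its top at 140 mm; a steel stub on it, 70 mm left of the middle, reaches 163 mm.
- car_deck (a point): centre of the deck's upper face, 60 mm above the table; axes as the kiln's. Usable deck 174 mm (x) by 178 mm (y), lips 15 mm high at sides and back; the front plate's inner face is 90 mm to -x of this point. With the car fully out the kiln's face is 90 mm to +x of it. The chamber's ceiling is 145 mm above the table.
- catch (a joint): safety catch on the roof's left front: a flat steel arm on an upright pivot at x 0.03, y 0.07 in the kiln frame. 0: points forwards, its nose blocks the stub on the car's plate (starts at 0 to 0.1 rad); grows to 1.1 rad (stop) as its post is swung left (kiln +y); clear of the stub above 0.5 rad. Stays where left; about 1 N at the post.
- catch_post (a point): top of the catch's black post: upright, 18 mm diameter, 45 mm tall, top 224 mm above the table, foot on the arm at 179 mm; it runs round the pivot at 60 mm radius. At catch 0 the post is 30 mm in front of the kiln's face.
- console: grey controller, fixed on the table to the right of the kiln: 220 mm (x) by 120 mm (y) by 45 mm high, origin under its centre. It carries three white spring keys in a row along its x, 66 mm apart, in changing order, on 60 mm square bases 10 mm high.
- key_round (a joint): travel of the round key (38 mm disc), m: 0 up, 0.006 fully down at about 5 N; springs back. Counts as pressed beyond 4.5 mm.
- key_square (a joint): travel of the square key (34 mm square cap); as the round key.
- key_bar (a joint): travel of the bar key (narrow cap 18 x 50 mm, long side across the row); as the round key.
- round_top (a point): centre of the upper face of the round key, 65 mm above the table when up; it goes down along -z
- square_top (a point): centre of the upper face of the square key, 65 mm above the table when up; it goes down along -z
- bar_top (a point): centre of the upper face of the bar key, 65 mm above the table when up; it goes down along -z
- cup_a: round cup, unfired grey clay, no handle: straight-sided, thick-footed, 62 mm diameter, 58 mm tall, 180 g. Origin: centre of the underside, z up along it. May be absent.
- cup_b: second round cup, the same as cup_a. May be absent.
- pot_a: square pot, unfired grey clay, no handle: 58 x 58 mm, 55 mm tall, open on top, walls 5 mm, 180 g. Origin: centre of the underside; x and y square to its sides, z up. May be absent.
- pot_b: second square pot, the same as pot_a. May be absent.
- jar: glass jar with steel lid, 60 mm diameter, 60 mm tall, stands among the raw ware; leave it
- jar_small: small blue lidded jar, 50 mm diameter, 55 mm tall, stands among the raw ware; leave it
- mug: finished white mug with a handle, 80 mm diameter, 90 mm tall; leave it
- bowl: finished terracotta bowl, 100 mm diameter, 45 mm tall; leave it
- sponge: yellow sponge-like block 110 x 70 x 40 mm; leave it

How it is judged (in metres and radians):
On the way, in this order (a step that is already met when the one before it is completed fails the run):
1. safety catch swung aside while the car is still home (value of joint catch above 0.8 rad and value of joint car below 0.012 m), for 0.2 s.
2. car rolled fully out (value of joint car above 0.165 m), for 0.2 s.
3. every raw piece present stands upright on the rolled-out deck (x of cup_a in the frame of car_deck between -0.085 and 0.085 m and y of cup_a in the frame of car_deck between -0.085 and 0.085 m and z of cup_a in the frame of car_deck between -0.008 and 0.01 m and angle between each of cup_a, cup_b, pot_a, pot_b's own z axis and vertical below 0.2 rad and linear speed of each of cup_a, cup_b, pot_a, pot_b below 0.03 m/s and x of cup_b in the frame of car_deck between -0.085 and 0.085 m and y of cup_b in the frame of car_deck between -0.085 and 0.085 m and z of cup_b in the frame of car_deck between -0.008 and 0.01 m and x of pot_a in the frame of car_deck between -0.085 and 0.085 m and y of pot_a in the frame of car_deck between -0.085 and 0.085 m and z of pot_a in the frame of car_deck between -0.008 and 0.01 m and x of pot_b in the frame of car_deck between -0.085 and 0.085 m and y of pot_b in the frame of car_deck between -0.085 and 0.085 m and z of pot_b in the frame of car_deck between -0.008 and 0.01 m and value of joint car above 0.1 m), for 0.2 s.
4. car fully home (value of joint car below 0.008 m), for 0.2 s.
5. catch back across (value of joint car below 0.008 m and value of joint catch below 0.22 rad), for 0.2 s.
6. round key pressed alone (value of joint key_round above 0.0045 m and value of joint each of key_square, key_bar below 0.002 m), for 0.05 s.
7. then the square key alone (value of joint key_square above 0.0045 m and value of joint each of key_round, key_bar below 0.002 m), for 0.05 s.
8. then the bar key alone (value of joint key_bar above 0.0045 m and value of joint each of key_round, key_square below 0.002 m), for 0.05 s.
At the end, for the whole second after the job is handed in: Car home within 8 mm, catch across within 0.22 rad, every raw piece present standing on the deck (centre within 85 mm of the deck's centre each way, within 12 degrees of upright) at rest, all keys up (all of step 5 and x of cup_a in the frame of car_deck between -0.085 and 0.085 m and y of cup_a in the frame of car_deck between -0.085 and 0.085 m and z of cup_a in the frame of car_deck between -0.008 and 0.01 m and angle between each of cup_a, cup_b, pot_a, pot_b's own z axis and vertical below 0.2 rad and linear speed of each of cup_a, cup_b, pot_a, pot_b below 0.03 m/s and x of cup_b in the frame of car_deck between -0.085 and 0.085 m and y of cup_b in the frame of car_deck between -0.085 and 0.085 m and z of cup_b in the frame of car_deck between -0.008 and 0.01 m and x of pot_a in the frame of car_deck between -0.085 and 0.085 m and y of pot_a in the frame of car_deck between -0.085 and 0.085 m and z of pot_a in the frame of car_deck between -0.008 and 0.01 m and x of pot_b in the frame of car_deck between -0.085 and 0.085 m and y of pot_b in the frame of car_deck between -0.085 and 0.085 m and z of pot_b in the frame of car_deck between -0.008 and 0.01 m and value of joint each of key_round, key_square, key_bar below 0.002 m); the robot touches nothing.
It fails at once if a key pressed while the car is out or the catch is off (value of joint any of key_round, key_square, key_bar above 0.003 m and (value of joint car above 0.015 m or value of joint catch above 0.4 rad)).
It fails at once if two keys pressed at once (value of joint each of key_round, key_square above 0.003 m or value of joint each of key_round, key_bar above 0.003 m or value of joint each of key_square, key_bar above 0.003 m).
It fails at once if finished ware, a jar or the sponge moved by more than 60 mm (distance of any of jar, jar_small, mug, bowl, sponge from where it was at the start of the episode above 0.06 m).
Of cup_a, cup_b, pot_a, pot_b only 2 to 4 are there at a start; the rules pass over those that are not, and their reading is None.
At some moment in a run one of cup_a, cup_b, pot_a, pot_b may be knocked a few centimetres aside while the robot is not near it.
It also fails if it takes over 210 s, if anything falls off the work surface, if the arm or the gripper's body presses on something with over 40 N, if the wrist force passes 120 N, or if a joint passes its speed limit or range.

## Working session

There is one attempt and no reset: what is moved stays moved. The work goes in short steps, Python scripts to look and compute and a tool call to move; the robot and the scene stay as the last step left them, time stands still between calls to the robot, and variables do not carry over. Pictures are saved under pics/ and viewed, at most 14 in all, crops included, and the job is handed in when it is done.

Besides the shell and the picture viewer there is one more tool, called after "Call:" as name(argument=value, ...), one argument or row to a line, values as JSON. carry_out: Moves the arm, as the interface text tells. Its arguments: {"type":"object","properties":{"fingers":{"type":"array"},"delta_pos":{"type":"array"},"twist":{"type":"array"},"grip_force":{"type":"number"}},"required":["fingers","delta_pos","twist"]}

```bash
ls; mkdir -p pics; cat > h.py <<'E'
import numpy as np,cv2
from station import arm
from scipy.spatial.transform import Rotation as Ro
def snap(n,f):
    c=arm.calibration(n); im=arm.get_image(n)
    cv2.imwrite('pics/'+f+'.png',im[:,:,::-1]); np.savez('pics/'+f+'.npz',im=im,K=c['intrinsics'],k1=c['k1'],R=c['R'],t=c['t'])
    return im
def ray(f,uv):
    c=np.load('pics/'+f+'.npz'); K,k1,R,t=c['K'],float(c['k1']),c['R'],c['t']
    d=np.linalg.inv(K)@[uv[0],uv[1],1]; p=d[:2]/d[2]; s=p.copy()
    for _ in range(20): s=p/(1+k1*(s@s))
    return -R.T@t, R.T@np.array([s[0],s[1],1])
def at(f,uv,z):
    o,d=ray(f,uv); return o+d*(z-o[2])/d[2]
def pix(f,X):
    c=np.load('pics/'+f+'.npz'); p=c['R']@np.array(X,float)+c['t']; s=p[:2]/p[2]; s=s*(1+float(c['k1'])*(s@s)); q=c['K']@[s[0],s[1],1]; return q[:2]
def two(f,a,g,b):
    o,d=ray(f,a);p,e=ray(g,b); A=np.c_[d,-e]; s=np.linalg.lstsq(A,p-o,rcond=None)[0]
    x,y=o+d*s[0],p+e*s[1]; return (x+y)/2,np.linalg.norm(x-y)
def loc(P):
    "target TCP world -> shift in tool axes"
    s=arm.observe(); return Ro.from_quat(s['tool_rot']).inv().apply(np.array(P)-s['eef_pos'])/1000
E
python3 - <<'E'
from h import *
for n in ('side','top','wrist'): snap(n,n+'0')
s=arm.observe();print(s)
print(Ro.from_quat(s['tool_rot']).as_matrix().round(3))
for n in ('side','top'):
  c=arm.calibration(n); print(n,(-c['R'].T@c['t']).round(), c['k1'])
E
```

```text
pics
{'t': 0.15, 'joints': array([ 1.21699830e+00,  2.76431997e-01,  1.50579733e+00, -2.88787811e-05,
        1.36073260e+00, -1.20984977e-01]), 'qvel': array([ 0.00032637, -0.00183111, -0.00237209,  0.00151528,  0.00297828,
        0.00089457]), 'joint_efforts': array([ 2.44267649e-03, -4.04918039e+01, -2.37433344e+01,  7.01987953e-02,
        3.15355801e-02, -7.88074408e-05]), 'eef_pos': array([132.52201611, 559.08714331, 204.83151321]), 'tool_rot': array([ 1.16140779e-01,  9.93232526e-01, -6.68755135e-04, -1.47280473e-04]), 'force': array([0.49028819, 0.28904691, 0.60164539]), 'wrist_torque': array([ 0.04554986, -0.03644346,  0.02273469]), 'finger_force': 0.0, 'width': 0.9985913439743468}
[[-0.973  0.231 -0.   ]
 [ 0.231  0.973 -0.001]
 [ 0.    -0.001 -1.   ]]
side [  62. -975. 1058.] -0.01703925559540829
top [ 293.   22. 1214.] -0.08131620882361093
```

View pics/top0.png

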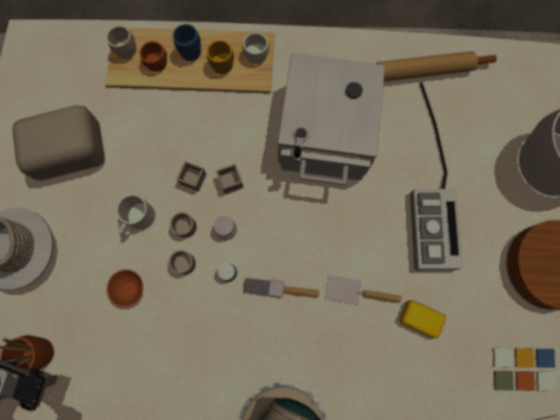

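View pics/side0.png

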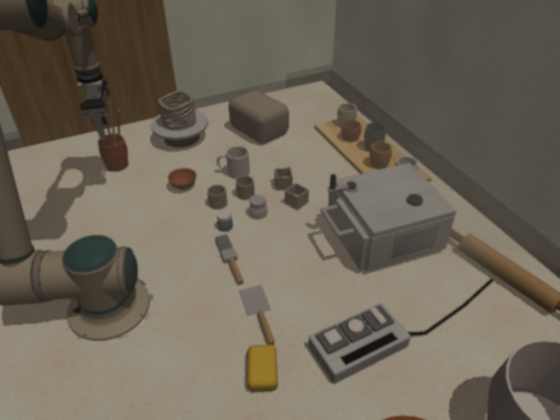

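The top view shows the raw pots at about (191,177) and (230,179) and the raw cups at (183,225) and (181,263). The jars are at (223,228) and (227,272), the kiln at (333,115), the post at (300,133..152), the handle at (325,170), and the console at (436,228) with the keys bar, round, square from far to near. The side view agrees.

```bash
python3 - <<'E'
from h import *
im=cv2.imread('pics/top0.png')
a=cv2.resize(im[110:300,110:270],None,fx=3,fy=3,interpolation=cv2.INTER_CUBIC)
b=cv2.resize(im[45:215,265:395],None,fx=3,fy=3,interpolation=cv2.INTER_CUBIC)
H=570; o=np.zeros((H,480+310,3),np.uint8); o[:,:480]=a; o[:510,480:480+310]=b[:,:310]
cv2.imwrite('pics/crop1.png',np.clip(o*1.5,0,255).astype(np.uint8))
E
```

```text
(no output)
```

View pics/crop1.png

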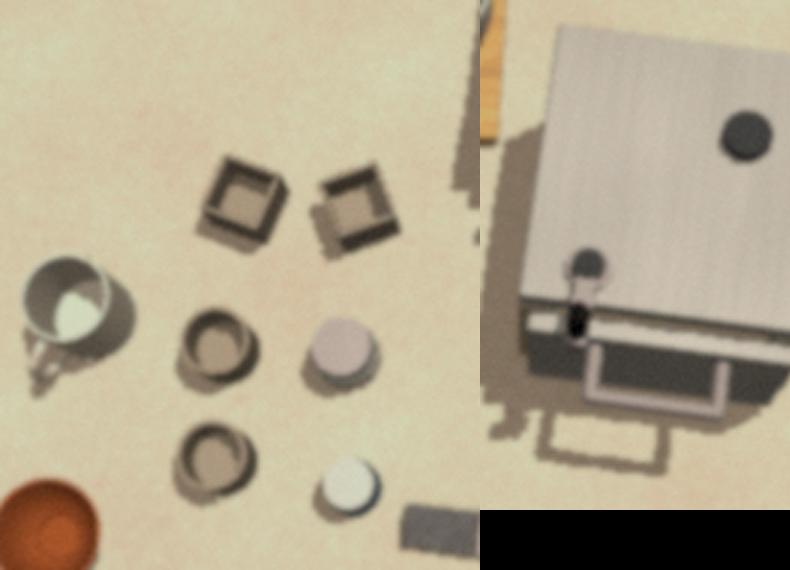

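```bash
python3 - <<'E'
from h import *
L=lambda u,v:(110+u/3,110+v/3); R=lambda u,v:(265+(u-480)/3,45+v/3)
f='top0'
fl=at(f,R(522,296),165);bl=at(f,R(558,28),165);fr=at(f,(380,157.5),165)
print('roof',fl,bl,fr,np.linalg.norm(bl-fl),np.linalg.norm(fr-fl))
print('yaw',np.arctan2(*(bl-fl)[1::-1]),np.arctan2(-(fr-fl)[0]*-1,-(fr-fl)[1]))
hl=at(f,R(586,396),120);hr=at(f,R(724,409),120);print('handle',hl,hr,(hl+hr)/2,np.linalg.norm(hl-hr))
print('post',at(f,R(578,311),224))
for n,q in dict(c1=(216,346),c2=(213,459)).items(): print(n,at(f,L(*q),58))
print('jars',at(f,L(342,350),60),at(f,L(350,486),55),'mug',at(f,L(67,299),90),'bowl',at(f,L(50,530),45))
P1=[(225,156),(288,184),(262,245),(200,208)]
P2=[(318,182),(376,163),(400,228),(340,252)]
for P in(P1,P2):
  w=np.array([at(f,L(*q),55) for q in P]);e=np.diff(np.r_[w,w[:1]],axis=0)
  print('pot',w.mean(0),np.linalg.norm(e,axis=1),np.arctan2(e[:,1],e[:,0])%(np.pi/2))
# keys: white blobs in console region
im=np.load('pics/top0.npz')['im']; hsv=cv2.cvtColor(im,cv2.COLOR_RGB2HSV)
sub=im[180:280,405:470].min(2); m=((sub>np.percentile(sub,80))*255).astype(np.uint8)
for th in (150,170,185,200):
  n,l,s,c=cv2.connectedComponentsWithStats(((sub>th)*255).astype(np.uint8))
  print(th,[(s[i,4],(c[i]+[405,180]).round(1).tolist(),at(f,c[i]+[405,180],65).round().tolist()) for i in range(1,n) if s[i,4]>60])
con=[at(f,q,45) for q in ((414,190),(455,190),(461,269),(416,271))];print('con',con)
b=cv2.resize(im[180:280,400:470],None,fx=5,fy=5,interpolation=cv2.INTER_CUBIC)
w=cv2.resize(np.load('pics/wrist0.npz')['im'],None,fx=.7,fy=.7)
cv2.imwrite('pics/crop2.png',b[:,:,::-1])
E
```

```text
roof [706.00795973  42.59363826 165.        ] [959.93250852  23.4955845  165.        ] [ 682.73569142 -210.65571449  165.        ] 254.64173289624537 254.31640360146966
yaw -0.07507019094652236 -0.09163731085547636
handle [635.71730943 -15.60471928 120.        ] [ 630.19761116 -133.73733847  120.        ] [632.95746029 -74.67102888 120.        ] 118.26150171025515
post [672.5060307   -3.07041672 224.        ]
c1 [506.33631235 289.79631359  58.        ]
c2 [406.69238417 282.9787273   58.        ]
jars [508.01623673 177.83128927  60.        ] [389.95036695 162.63354177  55.        ] mug [535.24616457 416.95644727  90.        ] bowl [338.20663972 423.61200372  45.        ]
pot [644.33751136 278.64356693  55.        ] [64.80506472 61.23730754 67.64000792 53.5905127 ] [1.19078176 1.26480734 1.07936306 1.23022913]
pot [641.80979763 173.81304396  55.        ] [55.38140329 65.72626894 57.93823427 69.38075456] [0.38183807 0.40754774 0.44526092 0.37101745]
150 []
170 []
185 []
200 []
con [array([ 638.39478021, -330.99684075,   45.        ]), array([ 644.52026426, -445.90698414,   45.        ]), array([ 427.45373194, -454.81883096,   45.        ]), array([ 417.04645173, -333.19648467,   45.        ])]
```

View pics/crop2.png

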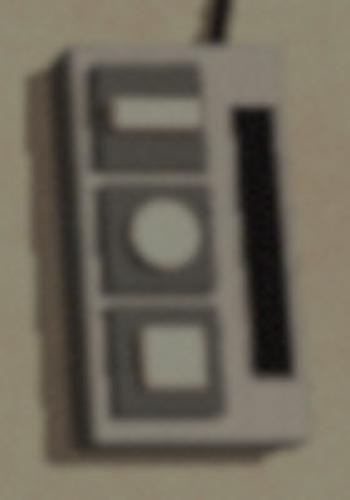

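Crop: bar key at (155,112), round key at (165,234), square key at (174,356). The fits match the stated sizes (roof 254 mm, catch post and handle where the kiln yaw of about -0.08 puts them). I'll move toward the post with the tool aligned to the kiln.

Call:
carry_out(
  fingers=[0,0,0,0,0,0,0,0,0,0,0,0,0,0,0,0,0,0,0,0],
  delta_pos=[
    [0,0,-0.02],
    [0,0,-0.03],
    [-0.028,-0.027,-0.006],
    [-0.028,-0.027,-0.006],
    [-0.028,-0.027,-0.006],
    [-0.028,-0.027,-0.006],
    [-0.028,-0.027,-0.006],
    [-0.028,-0.027,-0.006],
    [-0.028,-0.027,-0.006],
    [-0.028,-0.027,-0.006],
    [-0.028,-0.027,-0.006],
    [-0.028,-0.027,-0.006],
    [-0.028,-0.027,-0.006],
    [-0.028,-0.027,-0.006],
    [-0.028,-0.027,-0.006],
    [-0.028,-0.027,-0.006],
    [-0.028,-0.027,-0.006],
    [-0.028,-0.027,-0.006],
    [-0.028,-0.027,-0.006],
    [-0.013,-0.027,-0.006],
  ],
  twist=[-0.076,-0.077,0,0,0,0,0,0,0,0,0,0,0,0,0,0,0,0,0,0],
)

```text
t: 1.82
eef_pos: [584.0, 33.9, 362.3]
tool_rot: [0.04, 0.999, -0.0, -0.0]
force: [-0.0, 0.2, -0.1]
width: 1.0
finger_force: 0.0
```

```bash
cat >> h.py <<'E'
def go(P,yaw=None):
    "deltas (tool axes) to world P; yaw = wanted world angle of tool y measured cw from +y; returns twist, delta after twist"
    s=arm.observe(); M=Ro.from_quat(s['tool_rot']).as_matrix(); cur=np.arctan2(M[0,1],M[1,1])
    if yaw is None: yaw=cur
    tw=(yaw-cur+np.pi/2)%np.pi-np.pi/2
    M2=M@Ro.from_rotvec([0,0,tw]).as_matrix()
    print('eef',np.round(s['eef_pos'],1),'yaw',round(cur,3),'t',round(s['t'],2),'w',round(s['width'],3),'F',np.round(s['force'],1),'| twist',round(tw,3),'delta',(M2.T@(np.array(P)-s['eef_pos'])/1000).round(4).tolist())
E
python3 - <<'E'
from h import *
L=lambda u,v:(400+u/5,180+v/5)
for n,q in dict(bar=(155,112),rnd=(165,234),sq=(174,356)).items(): print(n,at('top0',L(*q),65))
im=snap('wrist','wrist1'); go((672,-3,195),.08)
c=arm.calibration('wrist');print(-c['R'].T@c['t'],c['R'])
for X in ((672,-3,224),(672,-3,179),(633,-75,120),(694,-84,165),(706,42.6,165)): print(X,pix('wrist1',X).round())
E
```

```text
bar [ 600.39351412 -370.63569292   65.        ]
rnd [ 533.90940723 -374.41035042   65.        ]
sq [ 468.9223004  -377.76952853   65.        ]
eef [585.5  28.5 362.9] yaw 0.085 t 1.87 w 0.998 F [ 2.7 -1.5  1.2] | twist -0.005 delta [-0.0883, -0.0235, 0.1682]
[517.4589652   35.5889508  542.00329233] [[ 0.08541586  0.99632724 -0.00601384]
 [ 0.96884245 -0.08164815  0.23383304]
 [ 0.23248321 -0.02579951 -0.97225817]]
(672, -3, 224) [249. 298.]
(672, -3, 179) [253. 279.]
(633, -75, 120) [195. 234.]
(694, -84, 165) [185. 297.]
(706, 42.6, 165) [297. 299.]
```

View pics/wrist1.png

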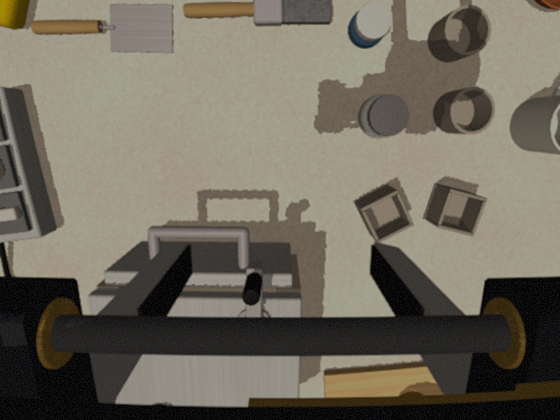

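The wrist view shows the post top at about (251,298), the handle middle at (198,232) and the roof corner near (300,291). All are within a few px of prediction. Now straddling the post and partly closing.

Call:
carry_out(
  fingers=[0,0,0,0,0,0,0,0,0,0.68,0.68,0.68,0.68,0.68,0.68],
  delta_pos=[
    [-0.022,-0.006,0.01],
    [-0.022,-0.006,0.01],
    [-0.022,-0.006,0.01],
    [-0.022,-0.006,0.02],
    [0,0,0.03],
    [0,0,0.03],
    [0,0,0.03],
    [0,0,0.03],
    [0,0,0],
    [0,0,0],
    [0,0,0],
    [0,0,0],
    [0,0,0],
    [0,0,0],
    [0,0,0],
  ],
  twist=[0,0,0,0,0,0,0,0,0,0,0,0,0,0,0],
  grip_force=10,
)

```text
t: 3.12
eef_pos: [667.7, 5.1, 194.8]
tool_rot: [0.04, 0.999, -0.0, 0.001]
force: [0.5, -0.5, -0.2]
width: 0.609
finger_force: 0.0
```

```bash
python3 - <<'E'
from h import *
snap('wrist','wrist2'); go((672,-3,192),.08)
for X in ((672,-3,224),(672,-3,179)): print(X,pix('wrist2',X).round())
E
```

```text
eef [667.5   5.1 194.4] yaw 0.08 t 3.17 w 0.573 F [-0.2 -0.1  0.6] | twist 0.0 delta [-0.0051, -0.0078, 0.0024]
(672, -3, 224) [263. 294.]
(672, -3, 179) [267. 259.]
```

View pics/wrist2.png

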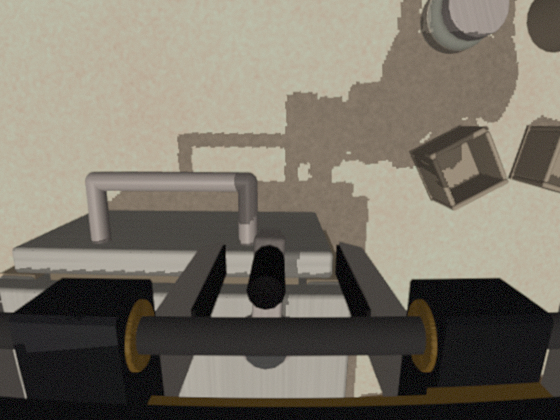

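The post top is at (266,290), centred between the half-closed fingers within about 8 mm. Swinging it along its arc.

Call:
carry_out(
  fingers=[0.68,0.68,0.68,0.68,0.68,0.68,0.68,0.68,0.68,0.68,0.68,0.68,0.68,0.68,0.68,0.68,0.68,0.68],
  delta_pos=[
    [-0.003,0,0],
    [0,0,0],
    [0,0,0],
    [0,0,0],
    [0,0,0],
    [0,0,0],
    [-0.001,0.005,0],
    [-0.001,0.006,0],
    [-0.0025,0.0055,0],
    [-0.0025,0.0055,0],
    [-0.0034,0.005,0],
    [-0.0034,0.005,0],
    [-0.0043,0.004,0],
    [-0.0043,0.004,0],
    [-0.005,0.0035,0],
    [-0.005,0.0035,0],
    [0,0.002,0],
    [0,0,0],
  ],
  twist=[0,0,0,0,0,0,0,0,0,0,0,0,0,0,0,0,0,0],
)

```text
t: 4.67
eef_pos: [708.0, 50.5, 193.4]
tool_rot: [0.04, 0.999, -0.001, 0.001]
force: [2.2, -2.2, -1.0]
width: 0.317
finger_force: 1.4
```

```bash
python3 - <<'E'
from h import *
snap('wrist','wrist3'); go((633,-75,101),.08)
o=np.array([694,-84,0]);kx=np.array([.997,-.08,0]);ky=np.array([.08,.997,0])
for th in (.8,1.,1.1):print(th,pix('wrist3',o+kx*(30-60*np.cos(th))+ky*(70+60*np.sin(th))+[0,0,224]).round())
E
```

```text
eef [707.7  50.6 193.5] yaw 0.08 t 4.72 w 0.319 F [ 1.7 -3.6 -0.7] | twist 0.0 delta [0.0646, -0.131, 0.0924]
0.8 [229. 254.]
1.0 [247. 274.]
1.1 [254. 285.]
```

View pics/wrist3.png

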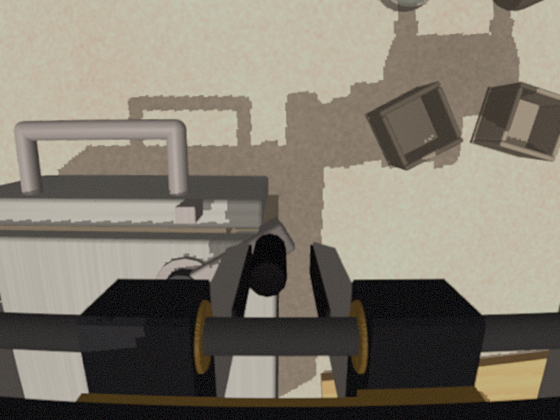

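The post is now at (266,273) with the arm at about 1.0–1.1 rad and the force rising, so it is at the stop. Retreating upward and checking the handle ray from this view.

Call:
carry_out(
  fingers=[0.6,0.6,0.6,0.6,1,1,1,1,1,1,1,1],
  delta_pos=[
    [0,-0.003,0],
    [0,0,-0.02],
    [0,0,-0.03],
    [0,0,-0.03],
    [0.006,-0.017,0],
    [0.006,-0.017,0],
    [0.006,-0.017,0],
    [0.006,-0.017,0],
    [0.006,-0.017,0],
    [0.006,-0.017,0],
    [0.003,-0.017,0],
    [0,-0.017,0],
  ],
  twist=[0,0,0,0,0,0,0,0,0,0,0,0],
)

```text
t: 5.72
eef_pos: [653.5, -85.9, 271.7]
tool_rot: [0.041, 0.999, 0.001, -0.002]
force: [-0.3, -0.7, -0.4]
width: 0.01
finger_force: 0.0
```

```bash
python3 - <<'E'
from h import *
print('handle3',at('wrist3',(101,130),120),at('wrist3',(18,131),120),at('wrist3',(186,130),120))
print('handle2',at('wrist2',(172,181),120),'platetop',at('wrist3',(230,222),140))
go((659,-85,98),.08)
E
```

```text
handle3 [630.69440611 -68.36906261 120.        ] [ 624.9300887  -130.48523151  120.        ] [636.31248965  -8.63345258 120.        ]
handle2 [630.20496118 -69.00498671 120.        ] platetop [698.40416047  17.7050504  140.        ]
eef [653.5 -85.9 271.7] yaw 0.081 t 5.72 w 0.01 F [-0.3 -0.7 -0.4] | twist -0.001 delta [-0.0062, 0.0011, 0.1737]
```

Call:
carry_out(
  fingers=[1,1,1,1,1,1,1,1,1],
  delta_pos=[
    [-0.003,0,0.02],
    [0,0.003,0.025],
    [0,0,0.025],
    [0,0,0.025],
    [0,0,0.02],
    [0,0,0.02],
    [0,0,0.02],
    [0,0,0.018],
    [0,0,0],
  ],
  twist=[0,0,0,0,0,0,0,0,0],
)

```text
t: 6.47
eef_pos: [654.2, -81.7, 94.6]
tool_rot: [0.041, 0.999, 0.001, -0.006]
force: [-1.6, -0.4, -0.7]
width: 0.01
finger_force: 0.0
```

Call:
carry_out(
  fingers=[1,1,1,1,1,1,1,1,1,1,1,1,1,1,1,1,1,1],
  delta_pos=[
    [0.008,0,0],
    [0.008,0,0],
    [0.01,0,0],
    [0.012,0,0],
    [0.012,0,0],
    [0.012,0,0],
    [0.012,0,0],
    [0.012,0,0],
    [0.012,0,0],
    [0.012,0,0],
    [0.012,0,0],
    [0.012,0,0],
    [0.012,0,0],
    [0.012,0,0],
    [0.012,0,0],
    [0.01,0,0],
    [0.006,0,0],
    [0,0,0],
  ],
  twist=[0,0,0,0,0,0,0,0,0,0,0,0,0,0,0,0,0,0],
)

```text
t: 7.97
eef_pos: [472.5, -66.6, 101.5]
tool_rot: [0.04, 0.999, -0.0, -0.0]
force: [0.2, 0.0, 0.4]
width: 0.008
finger_force: 0.0
```

Call:
carry_out(
  fingers=[1,1,1,1,1,1],
  delta_pos=[
    [0.004,0,0],
    [0.004,0,0],
    [0.003,0,0],
    [0.003,0,0],
    [0,0,0],
    [0,0,0],
  ],
  twist=[0,0,0,0,0,0],
)

```text
t: 8.47
eef_pos: [467.5, -66.5, 101.5]
tool_rot: [0.041, 0.999, -0.0, 0.007]
force: [13.8, 0.9, -5.5]
width: 0.01
finger_force: 6.6
```

```bash
python3 - <<'E'
from h import *
go((470,-66,98),.08)
im=snap('top','top1')
cv2.imwrite('pics/crop3.png',np.clip(cv2.resize(im[100:300,150:400],None,fx=3,fy=3,interpolation=cv2.INTER_CUBIC)[:,:,::-1]*1.4,0,255).astype(np.uint8))
E
```

```text
eef [467.5 -66.5 101.5] yaw 0.081 t 8.47 w 0.01 F [13.8  0.9 -5.5] | twist -0.001 delta [-0.0024, 0.0007, 0.0036]
```

View pics/crop3.png

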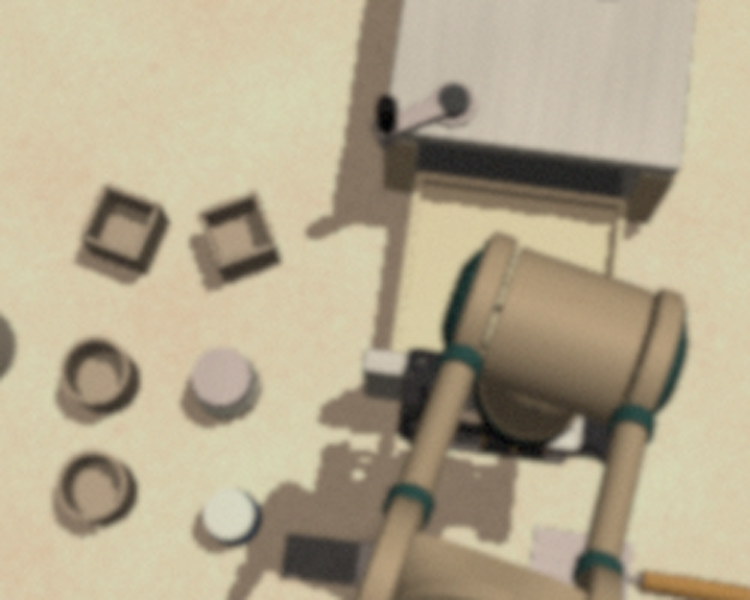

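Crop: car fully out (13.8 N at the end stop, bar moved about 178 mm), catch swung left, and no ware has moved. Now lifting off and looking at the ware from above.

Call:
carry_out(
  fingers=[1,1,1,1,1,1,1,0,0,0,0,0,0,0,0,0,0,0,0,0],
  delta_pos=[
    [-0.008,0,0],
    [-0.004,0,0],
    [0,0,-0.03],
    [0,0,-0.04],
    [0,0,-0.04],
    [0,0,-0.04],
    [0,0,-0.04],
    [-0.01,0.03,-0.007],
    [-0.01,0.03,-0.007],
    [-0.01,0.03,-0.007],
    [-0.01,0.03,-0.007],
    [-0.01,0.03,-0.007],
    [-0.01,0.03,-0.007],
    [-0.01,0.03,-0.007],
    [-0.01,0.03,-0.007],
    [-0.01,0.03,-0.007],
    [-0.01,0.03,-0.007],
    [0,0,0],
    [0,0,0],
    [0,0,0],
  ],
  twist=[0,0,0,0,0,0,0,0,0,0,0,0,0,0,0,0,0,0,0,0],
)

```text
t: 10.18
eef_pos: [594.9, 223.6, 359.3]
tool_rot: [0.04, 0.999, -0.001, -0.002]
force: [0.4, 0.3, -0.8]
width: 0.897
finger_force: 0.0
```

```bash
python3 - <<'E'
from h import *
snap('wrist','wrist4'); go((642,174,20),-.4)
E
```

```text
eef [594.9 223.3 359.7] yaw 0.081 t 10.23 w 0.932 F [-1.  -0.2  0.5] | twist -0.481 delta [-0.0253, -0.0635, 0.3397]
```

View pics/wrist4.png

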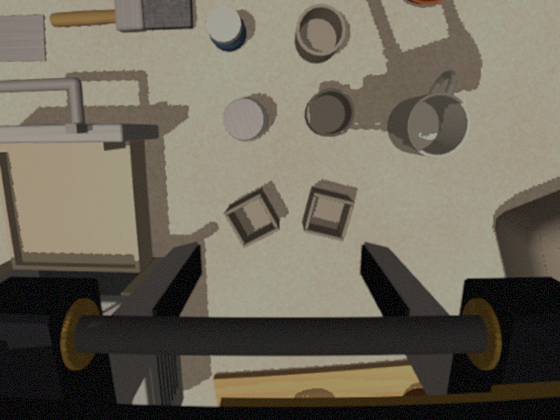

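Wrist view: pots at (252,215) and (329,210), cups at (329,111) and (321,31), jars at (245,119) and (226,28), deck left edge from (133,140) to (147,262).

```bash
python3 - <<'E'
from h import *
f='wrist4'
for P in ([(226,213),(262,187),(281,217),(243,244)],[(313,181),(356,187),(346,239),(303,231)]):
  w=np.array([at(f,q,55) for q in P]);e=np.diff(np.r_[w,w[:1]],axis=0)
  print('pot',w.mean(0).round(1),np.linalg.norm(e,axis=1).round(),np.arctan2(e[:,1],e[:,0])%(np.pi/2))
for q in ((329,110),(321,31)): print('cup',at(f,q,58).round(1))
print('jars',at(f,(245,117),60),at(f,(225,25),55))
for q in ((133,140),(147,265),(117,143),(131,262)): print('deck edge z75/z60',at(f,q,75).round(1),at(f,q,60).round(1))
# cv: segment by saturation/value, components
im=np.load('pics/wrist4.npz')['im']; lab=cv2.cvtColor(im,cv2.COLOR_RGB2LAB).astype(int)
m=((lab[:,:,0]<105)*255).astype(np.uint8)
for nm,(x,y) in dict(pot2=(252,215),pot1=(329,210)).items():
  s=im[y-40:y+40,x-40:x+40].max(2); ret,b=cv2.threshold(s,0,255,cv2.THRESH_OTSU); print(nm,ret)
  c=max(cv2.findContours(255-b,cv2.RETR_EXTERNAL,cv2.CHAIN_APPROX_NONE)[0],key=cv2.contourArea)
  print(cv2.minAreaRect(c),(x-40,y-40))
E
```

```text
pot [640.  181.3  55. ] [62. 49. 66. 50.] [0.54540472 0.47211779 0.55207714 0.3843682 ]
pot [640.4 286.6  55. ] [59. 74. 61. 71.] [1.35433774 1.34795638 1.30049669 1.31397736]
cup [508.2 292.4  58. ]
cup [411.6 288.1  58. ]
jars [508.51484531 184.13642223  60.        ] [393.82297045 169.55691226  55.        ]
deck edge z75/z60 [524.6  39.9  75. ] [524.5  33.8  60. ]
deck edge z75/z60 [693.5  30.6  75. ] [698.9  24.1  60. ]
deck edge z75/z60 [526.4  18.3  75. ] [526.4  11.5  60. ]
deck edge z75/z60 [687.6   8.8  75. ] [692.8   1.6  60. ]
pot2 118.0
((45.40584945678711, 38.65757751464844), (45.67954635620117, 56.63508224487305), 61.821407318115234) (212, 175)
pot1 118.0
((39.29411697387695, 38.32352828979492), (45.354156494140625, 53.8429069519043), 14.03624439239502) (289, 170)
```

Call:
carry_out(
  fingers=[0,0,0,0,0,0,0,0,0,0,0,0,0,0],
  delta_pos=[
    [0,0,0],
    [0,0,0],
    [0,0,0],
    [0,0,0],
    [-0.006,-0.015,0.03],
    [-0.007,-0.015,0.03],
    [-0.007,-0.015,0.03],
    [-0.006,-0.0145,0.03],
    [0,0,0.03],
    [0,0,0.03],
    [0,0,0.03],
    [0,0,0.03],
    [0,0,0],
    [0,0,0],
  ],
  twist=[-0.12,-0.12,-0.12,-0.12,-0.02,0,0,0,0,0,0,0,0,0],
)

```text
t: 11.4
eef_pos: [641.9, 179.0, 119.4]
tool_rot: [-0.208, 0.978, -0.0, -0.002]
force: [0.1, 0.0, 0.7]
width: 1.004
finger_force: 0.0
```

```bash
python3 - <<'E'
from h import *
snap('wrist','wrist5'); go((641,178,22),-.42)
for X in ((641,178,55),(641,172,55)): print(pix('wrist5',X))
E
```

```text
eef [643.7 179.6 121.5] yaw -0.419 t 11.45 w 0.998 F [ 0.6 -0.3 -0.3] | twist -0.001 delta [0.0031, -0.0003, 0.0995]
[278.66836053 226.29162048]
[270.77568874 222.9022185 ]
```

View pics/wrist5.png

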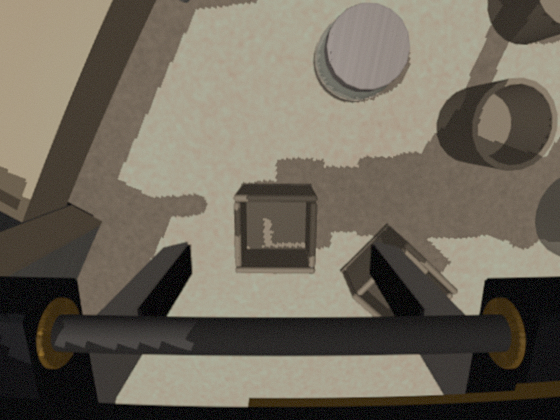

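The pot is square to the tool at (276,233), well centred between the fingers, and the neighbour clears. Descend and grip.

Call:
carry_out(
  fingers=[0.12,0.12,0.12,0.12,0.12,1,1,1,1,1,1,1,1],
  delta_pos=[
    [0,0,0.025],
    [0,0,0.025],
    [0,0,0.025],
    [0,0,0.022],
    [0,0,0],
    [0,0,0],
    [0,0,0],
    [0,0,0],
    [0,0,0],
    [0,0,0],
    [0,0,0],
    [0,0,0],
    [0,0,0],
  ],
  twist=[0,0,0,0,0,0,0,0,0,0,0,0,0],
  grip_force=20,
)

```text
t: 12.53
eef_pos: [646.1, 180.1, 26.2]
tool_rot: [-0.209, 0.978, -0.001, 0.003]
force: [0.5, -2.4, 6.6]
width: 0.612
finger_force: 20.0
```

Call:
carry_out(
  fingers=[1,1,1,1,1,1],
  delta_pos=[
    [0,0,-0.03],
    [0,0,-0.04],
    [0,0,-0.04],
    [0,0,-0.04],
    [0,0,-0.03],
    [0,0,0],
  ],
  twist=[0,0,0,0,0,0],
)

```text
t: 13.03
eef_pos: [647.2, 181.7, 212.1]
tool_rot: [-0.209, 0.978, 0.0, 0.007]
force: [0.8, 0.3, -0.5]
width: 0.615
finger_force: 20.0
```

```bash
python3 - <<'E'
from h import *
d=np.array([604,-76,0]);kx=np.array([.997,-.08,0]);ky=np.array([.08,.997,0])
go(d+36*kx-43*ky+[0,0,86],.08)
E
```

```text
eef [647.2 181.7 212.1] yaw -0.42 t 13.03 w 0.615 F [ 0.8  0.3 -0.5] | twist 0.5 delta [-0.0118, -0.3038, 0.1249]
```

Call:
carry_out(
  fingers=[1,1,1,1,1,1,1,1,1,1,1,1,1,1,1,1],
  delta_pos=[
    [0,0,0],
    [0,0,0],
    [0,0,0],
    [0,0,0],
    [-0.001,-0.033,0],
    [-0.001,-0.034,0],
    [-0.001,-0.034,0],
    [-0.001,-0.034,0],
    [-0.001,-0.034,0],
    [-0.001,-0.034,0],
    [-0.001,-0.034,0],
    [-0.002,-0.034,0],
    [-0.002,-0.033,0],
    [0,0,0.025],
    [0,0,0],
    [0,0,0],
  ],
  twist=[0.125,0.125,0.125,0.125,0,0,0,0,0,0,0,0,0,0,0,0],
)

```text
t: 14.37
eef_pos: [628.4, -122.5, 176.2]
tool_rot: [0.04, 0.999, 0.001, -0.003]
force: [-0.5, -0.1, -1.3]
width: 0.618
finger_force: 20.0
```

```bash
python3 - <<'E'
from h import *
snap('wrist','wrist6')
d=np.array([604,-76,0]);kx=np.array([.997,-.08,0]);ky=np.array([.08,.997,0])
go(d+36*kx-43*ky+[0,0,86],.08)
for a,b in ((-87,89),(-87,-89),(0,89),(0,-89),(-90,0)): print((a,b),pix('wrist6',d+a*kx+b*ky+[0,0,60]).round())
E
```

```text
eef [ 629.5 -122.2  177.6] yaw 0.08 t 14.42 w 0.613 F [ 1.4  0.3 -1.8] | twist 0.0 delta [-0.0072, 0.0009, 0.0915]
(-87, 89) [449.  70.]
(-87, -89) [222.  68.]
(0, 89) [440. 179.]
(0, -89) [226. 179.]
(-90, 0) [337.  63.]
```

View pics/wrist6.png

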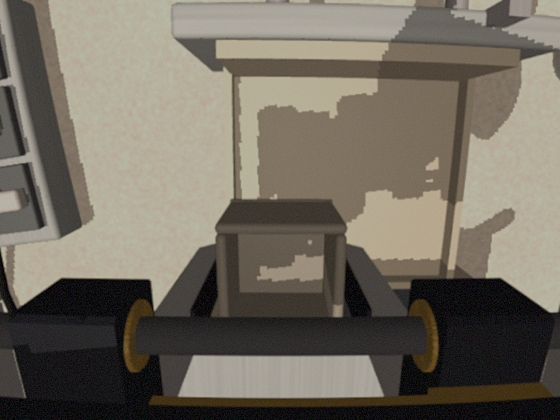

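The deck's inner edges are at about columns 238 and 455, and the front plate foot is at row 73. That puts the deck centre near (606,-70). Lowering into the back-right slot.

Call:
carry_out(
  fingers=[1,1,1,1,1,1,1,1],
  delta_pos=[
    [-0.0045,0.0035,0.01],
    [-0.004,0.0035,0.02],
    [0,0,0.02],
    [0,0,0.02],
    [0,0,0.01],
    [0,0,0.006],
    [0,0,0.003],
    [0,0,0],
  ],
  twist=[0,0,0,0,0,0,0,0],
)

```text
t: 15.08
eef_pos: [639.8, -116.6, 89.5]
tool_rot: [0.04, 0.999, 0.0, 0.0]
force: [-0.7, -0.4, -1.6]
width: 0.614
finger_force: 20.0
```

```bash
cat >> h.py <<'E'
D=np.array([606,-70,0]);kx=np.array([.997,-.08,0]);ky=np.array([.08,.997,0])
E
python3 -c "
from h import *
go(D+36*kx-43*ky+[0,0,86],.08)"
```

```text
eef [ 639.8 -116.6   89.5] yaw 0.079 t 15.08 w 0.614 F [-0.7 -0.4 -1.6] | twist 0.001 delta [0.0014, 0.0007, 0.0035]
```

Down the last few mm, release narrowly, lift, and head toward pot 1.

Call:
carry_out(
  fingers=[1,1,1,0.26,0.26,0.26,0.26,0.26,0.26,0.26,0.26,0.26],
  delta_pos=[
    [0,0,0.002],
    [0,0,0.002],
    [0,0,0],
    [0,0,0],
    [0,0,0],
    [0,0,0],
    [0,0,0],
    [0,0,-0.02],
    [0,0,-0.03],
    [0,0,-0.04],
    [0,0,-0.04],
    [0,0,0],
  ],
  twist=[0,0,0,0,0,0,0,0,0,0,0,0],
)

```text
t: 16.08
eef_pos: [643.8, -118.3, 224.8]
tool_rot: [0.04, 0.999, -0.002, 0.008]
force: [1.4, 0.4, 0.9]
width: 0.738
finger_force: 0.0
```

```bash
python3 -c "
from h import *
snap('top','top2')
go((644,284,22),.32)"
```

```text
eef [ 642.3 -117.8  221.1] yaw 0.08 t 16.13 w 0.739 F [ 0.1 -0.1  0.9] | twist 0.24 delta [0.127, 0.3819, 0.1979]
```

Call:
carry_out(
  fingers=[0.12,0.12,0.12,0.12,0.12,0.12,0.12,0.12,0.12,0.12,0.12,0.12,0.12,0.12,0.12,0.12,0.12,0.12],
  delta_pos=[
    [0,0,0],
    [0,0,0],
    [0.0115,0.0347,0],
    [0.0115,0.0347,0],
    [0.0115,0.0347,0],
    [0.0115,0.0347,0],
    [0.0115,0.0347,0],
    [0.0115,0.0347,0],
    [0.0115,0.0347,0],
    [0.0115,0.0347,0],
    [0.0115,0.0347,0],
    [0.0115,0.0347,0],
    [0.0115,0.0347,0.02],
    [0,0,0.03],
    [0,0,0.03],
    [0,0,0.02],
    [0,0,0],
    [0,0,0],
  ],
  twist=[0.12,0.12,0,0,0,0,0,0,0,0,0,0,0,0,0,0,0,0],
)

```text
t: 17.63
eef_pos: [638.0, 284.7, 113.3]
tool_rot: [0.159, 0.987, -0.001, -0.002]
force: [1.1, -1.3, 0.1]
width: 0.88
finger_force: 0.0
```

```bash
python3 - <<'E'
from h import *
im=snap('wrist','wrist7'); go((644,284,22),.32)
p=pix('wrist7',(644,284,55)); print(p)
im=cv2.imread('pics/wrist7.png'); im=cv2.resize(im[90:310,150:450],None,fx=1.5,fy=1.5)
t=cv2.imread('pics/top2.png')[100:310,150:400]; t=np.clip(cv2.resize(t,None,fx=1.4,fy=1.4)*1.4,0,255).astype(np.uint8)
o=np.zeros((340,800,3),np.uint8);o[:330,:450]=im;o[:294,450:800]=t;cv2.imwrite('pics/crop4.png',o)
E
```

```text
eef [639.3 285.  115.3] yaw 0.32 t 17.68 w 0.879 F [-0.1 -0.3  1. ] | twist 0.0 delta [-0.0048, 0.0005, 0.0933]
[282.72954523 239.07798642]
```

View pics/crop4.png

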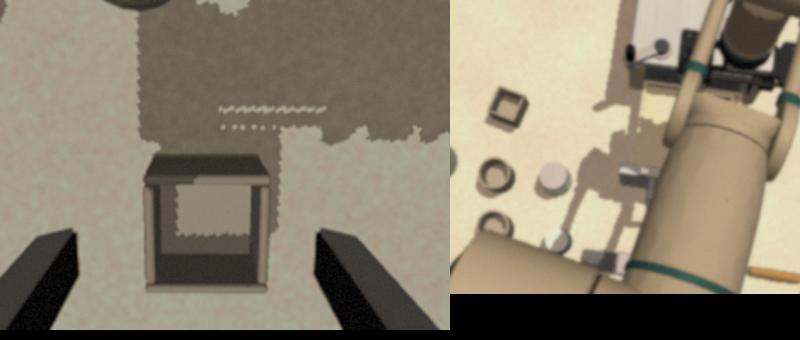

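The pot is square to the tool, about 5 mm left of and 6 mm beyond the guess. Correct, descend and grip.

Call:
carry_out(
  fingers=[0.12,0.12,0.12,0.12,0.12,1,1,1,1,1,1,1,1],
  delta_pos=[
    [-0.009,0.004,0.015],
    [0,0,0.025],
    [0,0,0.025],
    [0,0,0.027],
    [0,0,0],
    [0,0,0],
    [0,0,0],
    [0,0,0],
    [0,0,0],
    [0,0,0],
    [0,0,0],
    [0,0,0],
    [0,0,0],
  ],
  twist=[0,0,0,0,0,0,0,0,0,0,0,0,0],
)

```text
t: 18.77
eef_pos: [650.5, 286.2, 25.8]
tool_rot: [0.159, 0.987, 0.001, 0.002]
force: [0.0, -1.2, 5.2]
width: 0.613
finger_force: 20.0
```

Call:
carry_out(
  fingers=[1,1,1,1,1,1,1,1,1],
  delta_pos=[
    [0,0,-0.03],
    [0,0,-0.04],
    [0,0,-0.04],
    [0,0,-0.04],
    [0,0,-0.03],
    [0,0,0],
    [0,0,0],
    [0,0,0],
    [0,0,0],
  ],
  twist=[0,0,0,0,0,0,-0.12,-0.12,0],
)

```text
t: 19.52
eef_pos: [648.3, 286.0, 202.4]
tool_rot: [0.039, 0.999, -0.0, -0.001]
force: [0.1, -0.6, -1.9]
width: 0.612
finger_force: 20.0
```

```bash
python3 -c "
from h import *
go(D+36*kx+45*ky+[0,0,86],.08)"
```

```text
eef [648.3 286.  202.4] yaw 0.078 t 19.52 w 0.612 F [ 0.1 -0.6 -1.9] | twist 0.002 delta [-0.0225, -0.3132, 0.1165]
```

Call:
carry_out(
  fingers=[1,1,1,1,1,1,1,1,1,1,1,1,1,1,1,1,1,1,1],
  delta_pos=[
    [-0.002,-0.0313,0],
    [-0.002,-0.0313,0],
    [-0.002,-0.0313,0],
    [-0.002,-0.0313,0],
    [-0.002,-0.0313,0],
    [-0.002,-0.0313,0],
    [-0.002,-0.0313,0],
    [-0.002,-0.0313,0],
    [-0.002,-0.0313,0],
    [-0.0015,-0.0313,0],
    [0,0,0],
    [0,0,0.02],
    [0,0,0.02],
    [0,0,0.02],
    [0,0,0.02],
    [0,0,0.015],
    [0,0,0.012],
    [0,0,0.006],
    [0,0,0],
  ],
  twist=[0,0,0,0,0,0,0,0,0,0,0,0,0,0,0,0,0,0,0],
)

```text
t: 21.1
eef_pos: [642.0, -26.9, 88.1]
tool_rot: [0.041, 0.999, 0.0, -0.002]
force: [-1.0, 0.3, -2.4]
width: 0.614
finger_force: 20.0
```

```bash
python3 -c "
from h import *
go(D+34*kx+45*ky+[0,0,86],.08)"
```

```text
eef [642.  -26.9  88.1] yaw 0.081 t 21.1 w 0.614 F [-1.   0.3 -2.4] | twist -0.001 delta [-0.0016, -0.0009, 0.0021]
```

Call:
carry_out(
  fingers=[1,1,1,0.26,0.26,0.26,0.26,0.26,0.26,0.26,0.26,0.26],
  delta_pos=[
    [0,0,0.002],
    [0,0,0.001],
    [0,0,0],
    [0,0,0],
    [0,0,0],
    [0,0,0],
    [0,0,0],
    [0,0,-0.02],
    [0,0,-0.03],
    [0,0,-0.04],
    [0,0,-0.04],
    [0,0,0],
  ],
  twist=[0,0,0,0,0,0,0,0,0,0,0,0],
)

```text
t: 22.1
eef_pos: [648.2, -28.2, 226.9]
tool_rot: [0.04, 0.999, -0.001, 0.008]
force: [0.5, -0.3, 1.5]
width: 0.739
finger_force: 0.0
```

```bash
python3 -c "
from h import *
go((507,291,22),.08)"
```

```text
eef [648.2 -28.2 226.9] yaw 0.08 t 22.1 w 0.739 F [ 0.5 -0.3  1.5] | twist 0.0 delta [0.1696, 0.3071, 0.2018]
```

Call:
carry_out(
  fingers=[0.1,0.1,0.1,0.1,0.1,0.1,0.1,0.1,0.1,0.1,0.1,0.1,0.1,0.1,0.1,0.1],
  delta_pos=[
    [0.017,0.0307,0],
    [0.017,0.0307,0],
    [0.017,0.0307,0],
    [0.017,0.0307,0],
    [0.017,0.0307,0],
    [0.017,0.0307,0],
    [0.017,0.0307,0],
    [0.017,0.0307,0],
    [0.017,0.0307,0],
    [0.017,0.0307,0],
    [0,0,0.03],
    [0,0,0.03],
    [0,0,0.03],
    [0,0,0.02],
    [0,0,0],
    [0,0,0],
  ],
  twist=[0,0,0,0,0,0,0,0,0,0,0,0,0,0,0,0],
)

```text
t: 23.43
eef_pos: [498.1, 291.9, 106.9]
tool_rot: [0.04, 0.999, -0.0, -0.001]
force: [-0.3, 0.6, -0.5]
width: 0.904
finger_force: 0.0
```

```bash
python3 - <<'E'
from h import *
im=snap('wrist','wrist8'); go((507,291,24),.08)
p=pix('wrist8',(507,291,58)); print(p, [pix('wrist8',(507+31*np.cos(a),291+31*np.sin(a),58)).round() for a in (0,1.57,3.14,4.71)])
g=cv2.medianBlur(cv2.cvtColor(im,cv2.COLOR_RGB2GRAY),5)
c=cv2.HoughCircles(g[:300],cv2.HOUGH_GRADIENT,1,15,param1=80,param2=18,minRadius=35,maxRadius=54)
print(c[0][:6] if c is not None else None)
for q in c[0][:6]: print(at('wrist8',q[:2],58).round(1))
E
```

```text
eef [499.3 292.4 108.3] yaw 0.08 t 23.48 w 0.9 F [-0.4  0.8 -0. ] | twist 0.0 delta [-0.0077, -0.0008, 0.0843]
[280.03039168 247.35644049] [array([284., 290.]), array([327., 244.]), array([276., 202.]), array([234., 251.])]
[[262.5  93.5  51.8]
 [284.5 228.5  36. ]
 [285.5 252.5  39.7]
 [439.5 243.5  42.4]
 [122.5 262.5  40.8]
 [ 66.5  85.5  36.3]]
[408.9 288.3  58. ]
[494.3 294.9  58. ]
[510.9 294.3  58. ]
[513.1 397.7  58. ]
[509.6 183.3  58. ]
[392.3 167.4  58. ]
```

Call:
carry_out(
  fingers=[0.1,0.1,0.1,0.1,0.1,1,1,1,1,1,1,1,1],
  delta_pos=[
    [-0.0095,0.001,0.015],
    [0,0,0.025],
    [0,0,0.025],
    [0,0,0.02],
    [0,0,0],
    [0,0,0],
    [0,0,0],
    [0,0,0],
    [0,0,0],
    [0,0,0],
    [0,0,0],
    [0,0,0],
    [0,0,0],
  ],
  twist=[0,0,0,0,0,0,0,0,0,0,0,0,0],
)

```text
t: 24.57
eef_pos: [509.8, 293.4, 24.6]
tool_rot: [0.04, 0.999, 0.001, 0.002]
force: [-0.6, 1.9, 5.6]
width: 0.656
finger_force: 20.0
```

Call:
carry_out(
  fingers=[1,1,1,1,1,1,1],
  delta_pos=[
    [0,0,-0.03],
    [0,0,-0.04],
    [0,0,-0.04],
    [0,0,-0.04],
    [0,0,-0.03],
    [0,0,0],
    [0,0,0],
  ],
  twist=[0,0,0,0,0,0,0],
)

```text
t: 25.15
eef_pos: [508.9, 292.5, 204.5]
tool_rot: [0.04, 0.999, 0.001, 0.002]
force: [-1.7, 0.5, -2.1]
width: 0.659
finger_force: 20.0
```

```bash
python3 -c "
from h import *
go(D-42*kx-43*ky+[0,0,86],.08)"
```

```text
eef [508.9 292.5 204.5] yaw 0.08 t 25.15 w 0.659 F [-1.7  0.5 -2.1] | twist 0.0 delta [-0.0834, -0.3968, 0.1181]
```

Call:
carry_out(
  fingers=[1,1,1,1,1,1,1,1,1,1,1,1,1,1,1,1,1,1,1,1],
  delta_pos=[
    [-0.007,-0.033,0],
    [-0.007,-0.033,0],
    [-0.007,-0.033,0],
    [-0.007,-0.033,0],
    [-0.007,-0.033,0],
    [-0.007,-0.033,0],
    [-0.007,-0.033,0],
    [-0.007,-0.033,0],
    [-0.007,-0.033,0],
    [-0.007,-0.033,0],
    [-0.007,-0.033,0],
    [-0.0064,-0.0338,0],
    [0,0,0],
    [0,0,0.025],
    [0,0,0.025],
    [0,0,0.025],
    [0,0,0.02],
    [0,0,0.012],
    [0,0,0.008],
    [0,0,0],
  ],
  twist=[0,0,0,0,0,0,0,0,0,0,0,0,0,0,0,0,0,0,0,0],
)

```text
t: 26.82
eef_pos: [557.7, -108.9, 84.9]
tool_rot: [0.04, 0.999, 0.001, -0.002]
force: [0.7, -0.6, -1.9]
width: 0.657
finger_force: 20.0
```

```bash
python3 -c "
from h import *
go(D-42*kx-43*ky+[0,0,85],.08)"
```

```text
eef [ 557.7 -108.9   84.9] yaw 0.08 t 26.82 w 0.657 F [ 0.7 -0.6 -1.9] | twist 0.0 delta [-0.0031, -0.0004, -0.0001]
```

Call:
carry_out(
  fingers=[1,1,0.22,0.22,0.22,0.22,0.22,0.22,0.22,0.22,0.22,0.22],
  delta_pos=[
    [0,0,0.001],
    [0,0,0],
    [0,0,0],
    [0,0,0],
    [0,0,0],
    [0,0,0],
    [0,0,0],
    [0,0,-0.02],
    [0,0,-0.03],
    [0,0,-0.04],
    [0,0,-0.04],
    [0,0,0],
  ],
  twist=[0,0,0,0,0,0,0,0,0,0,0,0],
)

```text
t: 27.82
eef_pos: [564.2, -111.3, 225.0]
tool_rot: [0.04, 0.999, -0.002, 0.008]
force: [1.0, -0.1, -0.0]
width: 0.781
finger_force: 0.0
```

```bash
python3 -c "
from h import *
go((409,287,24),.08)"
```

```text
eef [ 564.2 -111.3  225. ] yaw 0.08 t 27.82 w 0.781 F [ 1.  -0.1 -0. ] | twist 0.0 delta [0.1896, 0.3853, 0.1968]
```

Call:
carry_out(
  fingers=[0.1,0.1,0.1,0.1,0.1,0.1,0.1,0.1,0.1,0.1,0.1,0.1,0.1,0.1,0.1,0.1,0.1,0.1],
  delta_pos=[
    [0.0158,0.0321,0],
    [0.0158,0.0321,0],
    [0.0158,0.0321,0],
    [0.0158,0.0321,0],
    [0.0158,0.0321,0],
    [0.0158,0.0321,0],
    [0.0158,0.0321,0],
    [0.0158,0.0321,0],
    [0.0158,0.0321,0],
    [0.0158,0.0321,0],
    [0.0158,0.0321,0],
    [0.0158,0.0321,0],
    [0,0,0.03],
    [0,0,0.03],
    [0,0,0.03],
    [0,0,0.015],
    [0,0,0],
    [0,0,0],
  ],
  twist=[0,0,0,0,0,0,0,0,0,0,0,0,0,0,0,0,0,0],
)

```text
t: 29.32
eef_pos: [401.1, 289.1, 111.2]
tool_rot: [0.04, 0.999, -0.0, -0.001]
force: [0.7, 0.7, 0.6]
width: 0.9
finger_force: 0.0
```

```bash
python3 - <<'E'
from h import *
im=snap('wrist','wrist9'); go((409,287,24),.08)
print(pix('wrist9',(409,287,58)))
g=cv2.medianBlur(cv2.cvtColor(im,cv2.COLOR_RGB2GRAY),5)
c=cv2.HoughCircles(g[:300],cv2.HOUGH_GRADIENT,1,15,param1=80,param2=18,minRadius=35,maxRadius=50)
for q in c[0][:6]: print(q,at('wrist9',q[:2],58).round(1))
E
```

```text
eef [402.  289.5 112.2] yaw 0.08 t 29.37 w 0.901 F [ 0.8 -0.6  0.8] | twist 0.0 delta [-0.0071, -0.002, 0.0882]
[278.13286357 244.0934175 ]
[277.5 243.5  43.8] [408.5 286.6  58. ]
[278.5 221.5  35.9] [393.4 288.5  58. ]
[ 98.5 236.5  37. ] [394.3 165.   58. ]
[121.5 225.5  43. ] [387.8 182.7  58. ]
```

Call:
carry_out(
  fingers=[0.1,0.1,0.1,0.1,0.1,1,1,1,1,1,1,1,1],
  delta_pos=[
    [-0.007,-0.002,0.018],
    [0,0,0.025],
    [0,0,0.025],
    [0,0,0.021],
    [0,0,0],
    [0,0,0],
    [0,0,0],
    [0,0,0],
    [0,0,0],
    [0,0,0],
    [0,0,0],
    [0,0,0],
    [0,0,0],
  ],
  twist=[0,0,0,0,0,0,0,0,0,0,0,0,0],
)

```text
t: 30.45
eef_pos: [409.6, 287.4, 24.2]
tool_rot: [0.04, 0.999, 0.001, 0.002]
force: [-0.4, -0.0, 6.8]
width: 0.659
finger_force: 20.0
```

Call:
carry_out(
  fingers=[1,1,1,1,1,1,1],
  delta_pos=[
    [0,0,-0.03],
    [0,0,-0.04],
    [0,0,-0.04],
    [0,0,-0.04],
    [0,0,-0.03],
    [0,0,0],
    [0,0,0],
  ],
  twist=[0,0,0,0,0,0,0],
)

```text
t: 31.03
eef_pos: [408.8, 287.0, 204.0]
tool_rot: [0.04, 0.999, 0.001, 0.002]
force: [-0.6, 0.5, -2.5]
width: 0.655
finger_force: 20.0
```

```bash
python3 -c "
from h import *
go(D-44*kx+45*ky+[0,0,86],.08)"
```

```text
eef [408.8 287.  204. ] yaw 0.08 t 31.03 w 0.655 F [-0.6  0.5 -2.5] | twist 0.0 delta [-0.1807, -0.2954, 0.118]
```

Call:
carry_out(
  fingers=[1,1,1,1,1,1,1,1,1,1,1,1,1,1,1,1,1,1,1],
  delta_pos=[
    [-0.018,-0.0295,0],
    [-0.018,-0.0295,0],
    [-0.018,-0.0295,0],
    [-0.018,-0.0295,0],
    [-0.018,-0.0295,0],
    [-0.018,-0.0295,0],
    [-0.018,-0.0295,0],
    [-0.018,-0.0295,0],
    [-0.018,-0.0295,0],
    [-0.018,-0.0295,0],
    [0,0,0],
    [0,0,0],
    [0,0,0.025],
    [0,0,0.025],
    [0,0,0.025],
    [0,0,0.02],
    [0,0,0.012],
    [0,0,0.008],
    [0,0,0],
  ],
  twist=[0,0,0,0,0,0,0,0,0,0,0,0,0,0,0,0,0,0,0],
)

```text
t: 32.62
eef_pos: [561.7, -20.2, 85.2]
tool_rot: [0.039, 0.999, 0.001, -0.003]
force: [-0.9, -0.8, -2.3]
width: 0.66
finger_force: 20.0
```

```bash
python3 -c "
from h import *
go(D-44*kx+45*ky+[0,0,85],.08)"
```

```text
eef [561.7 -20.2  85.2] yaw 0.079 t 32.62 w 0.66 F [-0.9 -0.8 -2.3] | twist 0.001 delta [-0.0042, -0.0011, 0.0002]
```

Call:
carry_out(
  fingers=[1,1,1,0.22,0.22,0.22,0.22,0.22,0.22,0.22,0.22,0.22,0.22,0.22,0.22,0.22,0.22,0.22],
  delta_pos=[
    [-0.004,0,0],
    [0,0,0.001],
    [0,0,0],
    [0,0,0],
    [0,0,0],
    [0,0,0],
    [0,0,0],
    [0,0,-0.02],
    [0,0,-0.03],
    [0,0,-0.04],
    [0,0,-0.04],
    [0,0,-0.04],
    [0,0,-0.04],
    [-0.03,-0.02,0],
    [-0.03,-0.02,0],
    [-0.03,-0.01,0],
    [0,0,0],
    [0,0,0],
  ],
  twist=[0,0,0,0,0,0,0,0,0,0,0,0,0,0,0,0,0,0],
)

```text
t: 34.12
eef_pos: [654.5, -79.9, 295.1]
tool_rot: [0.04, 0.999, 0.0, -0.001]
force: [-0.8, 0.4, 0.0]
width: 0.778
finger_force: 0.0
```

```bash
python3 - <<'E'
from h import *
a=snap('wrist','wrist10'); s=snap('side','side1')
o=np.zeros((420,780,3),np.uint8); o[:,:400]=a[:,80:480]; o[:400,400:780]=cv2.resize(s[130:330,200:390],None,fx=2,fy=2)
cv2.imwrite('pics/crop5.png',o[:,:,::-1])
for x,y,z in((36,-43,55),(34,45,55),(-45,-43,58),(-44,45,58)): print(pix('wrist10',D+x*kx+y*ky+[0,0,60+z]).round()-[80,0])
go((425,-60,105),.08)
E
```

```text
[163. 185.]
[251. 183.]
[161. 101.]
[254. 102.]
eef [653.  -78.7 296.2] yaw 0.08 t 34.22 w 0.783 F [-0.2  1.  -0.5] | twist 0.0 delta [0.2286, 0.0003, 0.1915]
```

View pics/crop5.png

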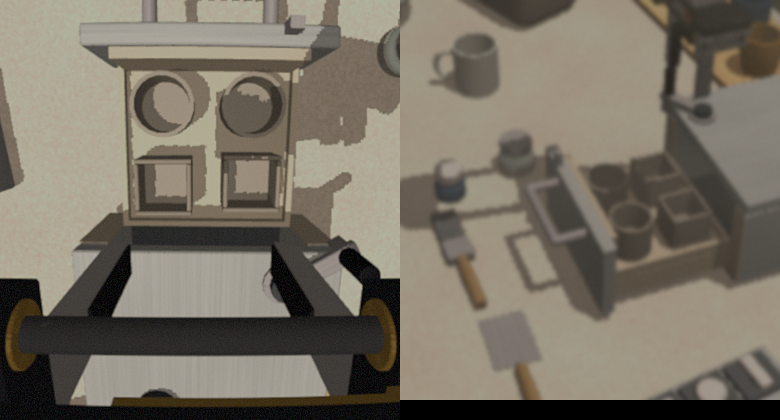

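All four pieces stand upright inside the deck lips (cups at (164,103) and (252,103), pots at (163,185) and (250,183)). The catch is still aside. Going in front of the handle.

Call:
carry_out(
  fingers=[1,1,1,1,1,1,1,1,1,1,1,1,1,1,1,1,1],
  delta_pos=[
    [0.028,0,0],
    [0.028,0,0],
    [0.028,0,0],
    [0.028,0,0],
    [0.028,0,0],
    [0.028,0,0],
    [0.028,0,0],
    [0.032,0,0],
    [0,0,0],
    [0,0,0.03],
    [0,0,0.03],
    [0,0,0.03],
    [0,0,0.03],
    [0,0,0.03],
    [0,0,0.03],
    [0,0,0.01],
    [0,0,0],
  ],
  twist=[0,0,0,0,0,0,0,0,0,0,0,0,0,0,0,0,0],
)

```text
t: 35.63
eef_pos: [423.7, -59.5, 104.3]
tool_rot: [0.04, 0.999, 0.001, -0.003]
force: [-1.3, 0.6, 0.7]
width: 0.003
finger_force: 0.0
```

Call:
carry_out(
  fingers=[1,1,1,1,1,1,1,1,1,1,1,1,1,1,1,1,1,1,1,1],
  delta_pos=[
    [-0.004,0,0],
    [-0.005,0,0],
    [-0.006,0,0],
    [-0.008,0,0],
    [-0.01,0,0],
    [-0.012,0,0],
    [-0.012,0,0],
    [-0.012,0,0],
    [-0.012,0,0],
    [-0.012,0,0],
    [-0.012,0,0],
    [-0.012,0,0],
    [-0.012,0,0],
    [-0.012,0,0],
    [-0.01,0,0],
    [-0.009,0,0],
    [-0.008,0,0],
    [-0.006,0,0],
    [-0.004,0,0],
    [0,0,0],
  ],
  twist=[0,0,0,0,0,0,0,0,0,0,0,0,0,0,0,0,0,0,0,0],
)

```text
t: 37.3
eef_pos: [606.0, -74.9, 106.4]
tool_rot: [0.04, 0.999, 0.0, 0.001]
force: [0.6, 0.1, 0.8]
width: 0.007
finger_force: 0.0
```

Call:
carry_out(
  fingers=[1,1,1,1,1,1,1],
  delta_pos=[
    [-0.003,0,0],
    [-0.003,0,0],
    [-0.002,0,0],
    [-0.002,0,0],
    [-0.002,0,0],
    [0,0,0],
    [0,0,0],
  ],
  twist=[0,0,0,0,0,0,0],
)

```text
t: 37.88
eef_pos: [614.3, -75.5, 106.4]
tool_rot: [0.04, 0.999, 0.0, -0.002]
force: [-6.9, -0.0, 2.6]
width: 0.009
finger_force: 2.9
```

Call:
carry_out(
  fingers=[1,1,1,1],
  delta_pos=[
    [-0.002,0,0],
    [-0.002,0,0],
    [0,0,0],
    [0,0,0],
  ],
  twist=[0,0,0,0],
)

```text
t: 38.22
eef_pos: [614.4, -75.5, 106.4]
tool_rot: [0.04, 0.999, 0.001, -0.006]
force: [-12.8, 0.8, 7.6]
width: 0.002
finger_force: 6.4
```

```bash
python3 -c "
from h import *
snap('side','side2')
go((703,43,290),.08)"
```

```text
eef [614.3 -75.5 106.4] yaw 0.079 t 38.27 w 0.009 F [-12.5  -0.    8.3] | twist 0.001 delta [-0.0769, 0.1253, -0.1844]
```

The car is hard against its home stop (12.5 N, no further motion). Back off, rise, and go straddle the catch post.

Call:
carry_out(
  fingers=[1,1,1,1,1,1,0.4,0.4,0.4,0.4,0.4,0.4,0.4,0.4,0.4,0.4],
  delta_pos=[
    [0.01,0,0],
    [0.006,0,0],
    [0,0,-0.03],
    [0,0,-0.04],
    [0,0,-0.04],
    [0,0,-0.04],
    [0,0,-0.04],
    [-0.016,0.021,0],
    [-0.016,0.021,0],
    [-0.016,0.021,0],
    [-0.016,0.021,0],
    [-0.016,0.021,0],
    [-0.016,0.022,0],
    [0,0,0],
    [0,0,0],
    [0,0,0],
  ],
  twist=[0,0,0,0,0,0,0,0,0,0,0,0,0,0,0,0],
)

```text
t: 39.6
eef_pos: [710.0, 43.6, 296.3]
tool_rot: [0.04, 0.999, -0.0, 0.0]
force: [-0.7, -0.8, -1.0]
width: 0.596
finger_force: 0.0
```

```bash
python3 - <<'E'
from h import *
im=snap('wrist','wrist11');go((707,44,193),.08)
print(pix('wrist11',(707,44,224)))
g=im.max(2); s=g[200:330,200:360]
n,l,st,c=cv2.connectedComponentsWithStats((s<45).astype(np.uint8)*255)
print([(st[i].tolist(),c[i].round().tolist()) for i in range(1,n) if st[i,4]>100])
E
```

```text
eef [709.7  43.1 296.7] yaw 0.08 t 39.65 w 0.599 F [-0.6 -0.5  0. ] | twist -0.0 delta [0.0028, 0.0007, 0.1037]
[280.59812419 220.80900436]
[([71, 0, 23, 28, 546], [82.0, 13.0]), ([0, 45, 160, 85, 3869], [79.0, 104.0])]
```

Call:
carry_out(
  fingers=[0.4,0.4,0.4,0.4,0.68,0.68,0.68,0.68,0.68,0.68],
  delta_pos=[
    [0.002,0,0.025],
    [0,0,0.03],
    [0,0,0.03],
    [0,0,0.019],
    [0,0,0],
    [0,0,0],
    [0,0,0],
    [0,0,0],
    [0,0,0],
    [0,0,0],
  ],
  twist=[0,0,0,0,0,0,0,0,0,0],
)

```text
t: 40.48
eef_pos: [708.5, 43.9, 194.1]
tool_rot: [0.04, 0.999, 0.0, 0.001]
force: [-1.0, -0.8, -0.4]
width: 0.321
finger_force: 0.0
```

Call:
carry_out(
  fingers=[0.68,0.68,0.68,0.68,0.68,0.68,0.68,0.68,0.68,0.68,0.68,0.68,0.68,0.68,0.68],
  delta_pos=[
    [0,-0.0035,0],
    [0,-0.0035,0],
    [0.005,-0.0035,0],
    [0.005,-0.0035,0],
    [0.0043,-0.004,0],
    [0.0043,-0.004,0],
    [0.0034,-0.005,0],
    [0.0034,-0.005,0],
    [0.0025,-0.0055,0],
    [0.0025,-0.0055,0],
    [0.001,-0.006,0],
    [0.001,-0.006,0],
    [0,-0.003,0],
    [0,0,0],
    [0,0,0],
  ],
  twist=[0,0,0,0,0,0,0,0,0,0,0,0,0,0,0],
)

```text
t: 41.73
eef_pos: [670.8, -10.2, 192.2]
tool_rot: [0.04, 0.999, 0.002, -0.0]
force: [-2.0, 5.1, 1.1]
width: 0.321
finger_force: 2.6
```

```bash
python3 - <<'E'
from h import *
im=snap('wrist','wrist12');go((670,-8,193),.08)
o=np.array([694,-78,0])
for th in (0,.1,.2,.3):print(th,pix('wrist12',o+kx*(30-60*np.cos(th))+ky*(70+60*np.sin(th))+[0,0,224]).round())
g=im.max(2); s=g[230:310,200:360]
n,l,st,c=cv2.connectedComponentsWithStats((s<45).astype(np.uint8)*255)
print([(st[i].tolist(),c[i].round().tolist()) for i in range(1,n) if st[i,4]>60])
E
```

```text
eef [670.7 -10.2 192.2] yaw 0.08 t 41.78 w 0.318 F [-1.6  5.5  0.7] | twist 0.0 delta [0.0009, 0.0022, -0.0008]
0 [290. 284.]
0.1 [304. 284.]
0.2 [317. 286.]
0.3 [330. 289.]
[([75, 10, 55, 70, 2501], [99.0, 44.0]), ([32, 15, 20, 65, 589], [43.0, 53.0]), ([0, 50, 11, 23, 210], [5.0, 60.0]), ([151, 50, 9, 23, 161], [155.0, 60.0])]
```

View pics/wrist12.png

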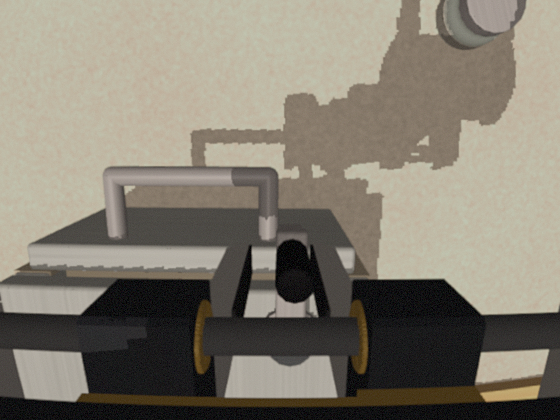

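The post is at (294,287) with the arm pointing straight forward, against its stop (5.5 N), so the catch is across. Releasing and going over the console.

Call:
carry_out(
  fingers=[0.6,0.6,0.6,0.6,0.6,1,1,1,1,1,1,1,1,1,1,1,1,1,1,1],
  delta_pos=[
    [0,0.003,0],
    [0,0,0],
    [0,0,-0.03],
    [0,0,-0.04],
    [0,0,-0.03],
    [0.004,-0.033,0],
    [0.004,-0.033,0],
    [0.004,-0.033,0],
    [0.004,-0.033,0],
    [0.004,-0.033,0],
    [0.004,-0.033,0],
    [0.004,-0.033,0],
    [0.004,-0.033,0],
    [0.004,-0.033,0],
    [0.004,-0.033,0],
    [0,-0.034,0],
    [0,0,0.02],
    [0,0,0.02],
    [0,0,0],
    [0,0,0],
  ],
  twist=[0,0,0,0,0,0,0,0,0,0,0,0,0,0,0,0,0,0,0,0],
)

```text
t: 43.45
eef_pos: [601.5, -368.6, 251.3]
tool_rot: [0.04, 0.999, 0.0, -0.001]
force: [0.8, -0.5, 0.5]
width: 0.006
finger_force: 0.0
```

```bash
python3 - <<'E'
from h import *
im=snap('wrist','wrist13');go((534,-372,90),.05)
for q in ((600,-371,65),(534,-374,65),(469,-378,65)): print(pix('wrist13',q).round(), im[tuple(pix('wrist13',q).round().astype(int)[::-1])] if pix('wrist13',q)[1]<420 else None)
g=im.min(2)
for th in (120,140,160,175):
  n,l,st,c=cv2.connectedComponentsWithStats((g[:300]>th).astype(np.uint8)*255)
  print(th,[(st[i].tolist(),at('wrist13',c[i],65).round(1).tolist()) for i in range(1,n) if 300<st[i,4]<8000])
E
```

```text
eef [ 602.3 -368.6  252.8] yaw 0.08 t 43.5 w 0.004 F [-0.1 -0.2  0.3] | twist -0.03 delta [0.068, -0.0067, 0.1628]
[278. 195.] [176 177 165]
[269. 130.] [175 176 163]
[259.  61.] [173 174 163]
120 [([438, 0, 95, 64, 3543], [447.3, -159.8, 65.0]), ([243, 41, 38, 39, 1207], [467.8, -376.0, 65.0]), ([253, 110, 32, 38, 994], [533.2, -374.2, 65.0]), ([509, 177, 51, 28, 1330], [616.6, -97.9, 65.0]), ([255, 184, 49, 21, 759], [599.3, -369.7, 65.0]), ([538, 211, 22, 48, 435], [664.3, -80.4, 65.0]), ([488, 267, 72, 17, 1052], [712.1, -102.7, 65.0])]
140 [([438, 0, 93, 63, 3421], [446.9, -159.9, 65.0]), ([244, 41, 36, 38, 1108], [467.8, -376.0, 65.0]), ([253, 111, 32, 37, 938], [533.2, -374.3, 65.0]), ([509, 177, 51, 28, 1272], [616.8, -97.7, 65.0]), ([256, 185, 47, 20, 666], [599.2, -369.9, 65.0]), ([489, 269, 71, 14, 832], [713.1, -100.9, 65.0])]
160 [([246, 42, 33, 36, 894], [467.8, -375.7, 65.0]), ([254, 112, 30, 35, 816], [533.3, -374.2, 65.0]), ([257, 186, 45, 17, 517], [599.4, -369.9, 65.0])]
175 []
```

All three keys agree between views: bar (599,-370), round (533,-374), square (468,-376). Over the round key.

Call:
carry_out(
  fingers=[1,1,1,1,1,1,1,1,1,1,1],
  delta_pos=[
    [0.023,-0.004,0],
    [0.023,-0.004,0],
    [0.022,-0.003,0.02],
    [0,0,0.03],
    [0,0,0.03],
    [0,0,0.03],
    [0,0,0.03],
    [0,0,0.02],
    [0,0,0.01],
    [0,0,0],
    [0,0,0],
  ],
  twist=[0,0,0,0,0,0,0,0,0,0,0],
)

```text
t: 44.42
eef_pos: [534.7, -374.0, 83.9]
tool_rot: [0.04, 0.999, -0.001, 0.001]
force: [0.0, -0.3, -0.4]
width: 0.003
finger_force: 0.0
```

Call:
carry_out(
  fingers=[1,1,1,1,1,1,1],
  delta_pos=[
    [0,0,0.006],
    [0,0,0.006],
    [0,0,0.004],
    [0,0,0.004],
    [0,0,0.003],
    [0,0,0],
    [0,0,0],
  ],
  twist=[0,0,0,0,0,0,0],
)

```text
t: 45.0
eef_pos: [533.9, -373.7, 60.0]
tool_rot: [0.04, 0.999, -0.0, 0.0]
force: [-0.3, 0.2, 4.8]
width: 0.005
finger_force: 2.2
```

Call:
carry_out(
  fingers=[1,1,1,1],
  delta_pos=[
    [0,0,0.001],
    [0,0,0.002],
    [0,0,0],
    [0,0,0],
  ],
  twist=[0,0,0,0],
)

```text
t: 45.33
eef_pos: [533.9, -373.7, 59.1]
tool_rot: [0.04, 0.999, -0.001, 0.001]
force: [-2.9, 1.0, 14.3]
width: 0.005
finger_force: 7.1
```

Call:
carry_out(
  fingers=[1,1,1,1,1,1,1,1],
  delta_pos=[
    [0,0,-0.006],
    [0,0,-0.01],
    [0,0,-0.01],
    [0,0,0],
    [0.033,0.003,0],
    [0.032,0.004,0],
    [0,0,0],
    [0,0,0],
  ],
  twist=[0,0,0,0,0,0,0,0],
)

```text
t: 46.0
eef_pos: [467.9, -360.6, 82.2]
tool_rot: [0.041, 0.999, 0.001, -0.0]
force: [0.5, -0.0, 0.4]
width: 0.006
finger_force: 0.0
```

The round key bottomed (14 N) and was let up. Correct sideways by 15 mm, then press the square key.

Call:
carry_out(
  fingers=[1,1,1,1],
  delta_pos=[
    [-0.001,-0.0155,0],
    [0,0,0],
    [0,0,0],
    [0,0,0],
  ],
  twist=[0,0,0,0],
)

```text
t: 46.33
eef_pos: [469.9, -377.5, 82.1]
tool_rot: [0.04, 0.999, 0.0, 0.0]
force: [-0.7, -0.0, 0.2]
width: 0.001
finger_force: 0.0
```

Call:
carry_out(
  fingers=[1,1,1,1,1,1,1,1],
  delta_pos=[
    [0,0,0.006],
    [0,0,0.006],
    [0,0,0.004],
    [0,0,0.004],
    [0,0,0.003],
    [0,0,0.002],
    [0,0,0],
    [0,0,0],
  ],
  twist=[0,0,0,0,0,0,0,0],
)

```text
t: 47.0
eef_pos: [468.9, -376.2, 59.1]
tool_rot: [0.04, 0.999, 0.0, 0.0]
force: [-4.1, 3.0, 11.6]
width: 0.006
finger_force: 5.7
```

Call:
carry_out(
  fingers=[1,1,1,1,1,1,1,1,1,1],
  delta_pos=[
    [0,0,-0.006],
    [0,0,-0.01],
    [0,0,-0.015],
    [0,0,0],
    [-0.032,0.004,0],
    [-0.032,0.004,0],
    [-0.033,0.004,0],
    [-0.033,0.0045,0],
    [0,0,0],
    [0,0,0],
  ],
  twist=[0,0,0,0,0,0,0,0,0,0],
)

```text
t: 47.83
eef_pos: [601.0, -370.2, 87.0]
tool_rot: [0.039, 0.999, 0.0, -0.0]
force: [-0.1, 0.2, -0.4]
width: 0.001
finger_force: 0.0
```

Call:
carry_out(
  fingers=[1,1,1,1,1,1,1,1,1],
  delta_pos=[
    [0.001,0,0.007],
    [0,0,0.006],
    [0,0,0.006],
    [0,0,0.004],
    [0,0,0.003],
    [0,0,0.003],
    [0,0,0.001],
    [0,0,0],
    [0,0,0],
  ],
  twist=[0,0,0,0,0,0,0,0,0],
)

```text
t: 48.58
eef_pos: [597.4, -370.5, 59.3]
tool_rot: [0.04, 0.999, 0.0, -0.001]
force: [-3.9, 0.9, 5.2]
width: 0.004
finger_force: 2.9
```

Call:
carry_out(
  fingers=[1,1,1,1,1,1,1,1,1],
  delta_pos=[
    [0,0,-0.006],
    [0,0,-0.02],
    [0,0,-0.03],
    [0,0,-0.04],
    [0,0,-0.04],
    [0,0,-0.03],
    [0,0,0],
    [0,0,0],
    [0,0,0],
  ],
  twist=[0,0,0,0,0,0,0,0,0],
)

```text
t: 49.33
eef_pos: [598.9, -370.4, 223.6]
tool_rot: [0.04, 0.999, 0.0, -0.0]
force: [0.3, -0.4, -1.1]
width: 0.006
finger_force: 0.0
```

```bash
python3 -c "
from station import arm
print(arm.hand_in())"
```

```text
the job is handed in; nothing more can be done
None
```

I handed the job in after about 49 s of robot time: all four raw pieces are standing on the deck, the car is home, the catch is across, and the round, square and bar keys were each pressed and let up in that order. The hand-in returned no verdict, and I took no picture after the last key.

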